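# Unload the three-nest checking fixture into the drop-front parts box

## Task

The covers in the checking fixture have been measured and must go into the blue drop-front parts box. Pull the box's flap right down, lift the fixture's ratchet pawl and draw the clamp bar fully back, take out every cover and set them side by side on the floor of the box, right way up. Then push the flap up again until it is fully shut; leave the clamp bar back and do not disturb the other things on the bench.

Things in the scene. Friction and masses are not known exactly. Their poses are not given: they have to be found in the camera images.
- fixture: Checking fixture, fixed: aluminium plate 285 x 330 x 20 mm with three nests side by side, 90 mm apart along its y. Origin on the bench under the middle nest's centre; +x runs from the clamp handle over the nests to the blue fence. Plate from x = -215 to 70 mm; fence face at x = 49 mm, fence 50 mm high. Beside each flange stand 10 mm high locators (x = 25 to 49 mm, 3.5 mm clear).
- bar (a joint): Clamp bar across all nests (300 mm along y, its top 44 mm above the bench), sliding on rods: 0 = clamped, 0.048 m = fully back towards the fixture's -x. Friction 3 N; stays where left. Its lip overhangs each cover's near flange by 11 mm, so covers lift out only once it is back. A rack (teeth every 12 mm) blocks the way back unless the pawl is lifted; pushed forward it clicks along.
- pawl (a joint): Ratchet pawl, hinged on the clamp bar and travelling with it: 0 = down in the rack, 0.6 rad = fully up; clear of the teeth from about 0.11 rad; a light spring (1 N at the handle) drops it again. Its pivot line is along the fixture's y, 75 mm in the fixture's +x from the handle and 32 mm below it, so the handle rises in an arc leaning to +x (moved straight up or down it shifts the bar a few mm).
- pawl_handle (a point): Centre of the pawl's cross handle: round steel bar 12 mm thick, 56 mm long along the fixture's y, on a central stem (9 mm along x, 12 mm along y). At x = -160, y = 0, z = 66 mm in the fixture's frame when down and clamped; the pawl arm (20 mm wide, top at z = 42 mm) runs from the stem to +x. Lift it to raise the pawl, and draw it along the fixture's -x to pull the bar back with it.
- partsbox: Blue steel parts box with a sloping front, fixed: 170 mm deep (x), 342 mm wide (y), 160 mm high at the back, 6 mm walls. Origin on the bench, mid width, 65 mm behind the front wall; +x points to its back. Front sill 50 mm high, roof strip over the rearmost 30 mm; the slope between them is closed by the flap and is open from above when the flap is down.
- flap (a joint): Drop flap hinged along its bottom edge on the sill: 0 = shut (leaning back 0.905 rad from upright), upright at 0.905, 1.775 rad = fully down (leaning 0.87 rad over towards the box's -x, on its stop). On a damped hinge it falls slowly (about 2 s) to the side it leans to, and stays. Plate 6 mm thick, 346 mm wide, 178 mm from hinge to upper edge; needs 2 N at its handle.
- flap_handle (a point): Centre of the flap's bar handle: round steel bar 12 mm thick, 130 mm long along the box's y with posts at its ends, 150 mm up the flap from the hinge line, standing 35 mm off the flap's outer face (41 mm off its inner face, which passes through the hinge line). With the flap down the bar is on the underside, about 120 mm above the bench.
- flap_hinge (a point): Middle of the flap's hinge line, which runs along the box's y (x = -65 mm, z = 50 mm in the box's frame).
- partsbox_in (a point): Centre of the box's inner floor (6 mm above the bench); the floor is 158 mm deep (x) and 330 mm wide (y), axes as the box.
- cover_a: Black moulded cover, hat-shaped: a flange 96 x 58 mm, 12 mm thick, and on it a raised middle 68 x 36 mm up to 46 mm above the underside; 0.1 to 0.2 kg. Origin under its centre, x along its length, z up when right way up. Starts clamped in a nest, underside 20 mm above the bench, length along the fixture's x. Two or three of the three covers are present.
- cover_b: Black moulded cover, hat-shaped: a flange 96 x 58 mm, 12 mm thick, and on it a raised middle 68 x 36 mm up to 46 mm above the underside; 0.1 to 0.2 kg. Origin under its centre, x along its length, z up when right way up. Starts clamped in a nest, underside 20 mm above the bench, length along the fixture's x. Two or three of the three covers are present.
- cover_c: Black moulded cover, hat-shaped: a flange 96 x 58 mm, 12 mm thick, and on it a raised middle 68 x 36 mm up to 46 mm above the underside; 0.1 to 0.2 kg. Origin under its centre, x along its length, z up when right way up. Starts clamped in a nest, underside 20 mm above the bench, length along the fixture's x. Two or three of the three covers are present.
- gloss_meter: hand-held gloss meter, grey plastic with a dark top, 135 x 56 x 46 mm; origin under its centre. Not part of the job.
- caliper: digital caliper lying flat, steel with a black slide, 200 x 60 x 12 mm; origin under the beam's centre. Not part of the job.
- cleaner: white round bottle, 48 mm across, 150 mm tall; origin under its centre. Not part of the job.
- screwdriver: screwdriver lying flat; origin at its underside. Not part of the job.
- torch: black inspection torch lying flat, 140 mm long, 36 mm thick; origin at its underside. Not part of the job.
- vent_bezel: black slotted vent bezel, a flat moulding 170 x 62 x 22 mm; origin under its centre. Not part of the job.
- shade_cards: white case of shade cards, 110 x 50 x 20 mm; origin under its centre. Not part of the job.
There are look-alikes about, which are no part of the job. What is shaped like the cover_c but green is not meant.

How it is judged:
On the way, in this order (a step that is already met when the one before it is completed fails the run):
1. the pawl has been lifted out of the rack (value of joint pawl above 0.08 rad), for 0.05 s.
2. the flap is down and the clamp bar is drawn fully back (value of joint flap above 1.6 rad and value of joint bar above 0.04 m), for 0.2 s.
3. every cover stands in the open box, right way up on its floor (x of cover_a in the frame of partsbox_in between -0.07 and 0.07 m and y of cover_a in the frame of partsbox_in between -0.155 and 0.155 m and z of cover_a in the frame of partsbox_in between -0.008 and 0.012 m and angle between each of cover_a, cover_b, cover_c's own z axis and vertical below 0.15 rad and x of cover_b in the frame of partsbox_in between -0.07 and 0.07 m and y of cover_b in the frame of partsbox_in between -0.155 and 0.155 m and z of cover_b in the frame of partsbox_in between -0.008 and 0.012 m and x of cover_c in the frame of partsbox_in between -0.07 and 0.07 m and y of cover_c in the frame of partsbox_in between -0.155 and 0.155 m and z of cover_c in the frame of partsbox_in between -0.008 and 0.012 m and value of joint flap above 1.2 rad), for 0.2 s.
4. the flap is shut again (value of joint flap below 0.06 rad), for 0.2 s.
At the end, for the whole second after the job is handed in: Every cover stands inside the parts box on its floor (underside within 12 mm of it), right way up within 0.15 rad and at rest; the flap is shut to within 0.06 rad; the clamp bar is still back (more than 36 mm of its 48 mm) (x of cover_a in the frame of partsbox_in between -0.07 and 0.07 m and y of cover_a in the frame of partsbox_in between -0.155 and 0.155 m and z of cover_a in the frame of partsbox_in between -0.008 and 0.012 m and angle between each of cover_a, cover_b, cover_c's own z axis and vertical below 0.15 rad and linear speed of each of cover_a, cover_b, cover_c below 0.03 m/s and x of cover_b in the frame of partsbox_in between -0.07 and 0.07 m and y of cover_b in the frame of partsbox_in between -0.155 and 0.155 m and z of cover_b in the frame of partsbox_in between -0.008 and 0.012 m and x of cover_c in the frame of partsbox_in between -0.07 and 0.07 m and y of cover_c in the frame of partsbox_in between -0.155 and 0.155 m and z of cover_c in the frame of partsbox_in between -0.008 and 0.012 m and value of joint flap below 0.06 rad and value of joint bar above 0.036 m); the robot touches nothing.
It fails at once if one of the other things on the bench is moved more than 40 mm (distance of any of gloss_meter, caliper, cleaner, screwdriver, torch, vent_bezel, shade_cards from where it was at the start of the episode above 0.04 m).
Of cover_a, cover_b, cover_c only 2 to 3 are there at a start; the rules pass over those that are not, and their reading is None.
At some moment in a run one of cover_a, cover_b, cover_c may be knocked a few centimetres aside while the robot is not near it.
Once in a run the grip may slacken for a moment while it holds something.
It also fails if it takes over 208 s, if anything falls off the work surface, if the arm or the gripper's body presses on something with over 40 N, if the wrist force passes 120 N, or if a joint passes its speed limit or range.

## Robot

A 6-joint arm with a two-finger parallel gripper is mounted at the origin on the work surface. World frame = base frame: x ahead of the robot, y to its left, z up, the work surface at z = 0. Lengths are in m, angles in rad, forces in N, time in s.
With the tool pointing down it reaches from about 0.375 to 0.975 m from the base axis. Payload 3.8 kg.
Tool frame: the origin (TCP) lies midway between the tips of the shut fingers; the grasp point (between the pads) lies 19 mm behind it; z points along the fingers, y is the line along which they close (so a half turn about z gives the same grasp; the last joint's range is limited). The gripper opens to 85 mm and grips with 20 to 120 N. Pads are 22 mm wide; open, the fingers measure 114 mm over their backs; the gripper's body (76 mm by 85 mm) begins 54 mm behind the grasp point. The pads swing forward as they close: fully open they stand 13 mm farther back than shut.
Start: joints at [1.313, 0.264, 1.604, -0, 1.274, -0.037], TCP at [0.148, 0.659, 0.231] pointing down, gripper open.
Joint ranges: [-2.63, 2.63], [-0.94, 2.18], [0.31, 2.57], [-1.31, 4.45], [0, 2.66], [-2.55, 2.55]. Speed limits (rad/s): [2.57, 2.57, 3.14, 3.14, 3.14, 3.14].

## Interface

Orientations are given as a rotation vector (axis times angle).
In Python, from workcell import bot gives the robot as it stands.
- The arm moves only by the tool servo_tool, never from a script. Its argument "series" is a list of rows, each a list of 7 numbers: the shift along the world's x, y, z in units of 0.15 m (1.0 is 0.15 m), then the turn, a rotation vector about the world's x, y, z in units of 180 degrees (1.0 is 180 degrees), then the closure, from 0 (fully open) to 1 (shut). A call has 1 to 20 rows; each row is the pose to reach, as a shift and turn from the pose commanded when the call began, turning the shorter way round; what a row does not reach only later rows make up. A row lasts 1/10 s, in which the tool goes at most 50 mm and 8.59 degrees, less where a joint would pass 70% of its speed; a pose out of reach is approached as far as the arm can. A call with a number of a shift or a turn outside -1 to 1 is refused whole. A call with a gripper value outside its range is refused whole. The fingers move at their own pace and stop on an object; "newtons" is the grip in N (left out, the last holds). Time passes only in rows, so rows that repeat a pose let the fingers close. It gives the time, the measured TCP pose, the force, the opening and the grip force at its end, in the units of the state.
- bot.read_state(): the state, without advancing time (a new reading comes with each control period).
- bot.read_camera(name): name is "scene" or "top" or "wrist"; returns the picture (480x640x3 uint8, red, green, blue); there is no depth.
- bot.camera_info(name): a dict with "vertical_fov" (degrees; the focal length in pixels is half the picture's height over the tangent of half this angle, whatever the lens; pixels are square), "cx", "cy" (the principal point, pixels), "R" (3x3) and "t" (3): a world point X has camera coordinates R X + t. Camera axes: x right, y down, z forward; pixel columns grow to the right and rows downward; lengths in m; the calibration is good to about 2 mm. The wrist camera is an equidistant fisheye: a pixel r from the principal point sees the ray r / f radians off the axis. A picture is of the moment at which its call begins: read the wrist's pose just before it. camera_info takes no time and is no camera call; for the wrist camera it gives the pose at the moment of the call.
- bot.finish_job(): hands the job in; it is judged then, once.
Trained networks look in the newest picture that a camera, given by its name, has taken for a name from the list of things; names that differ only in an ending like _2 or _b are one class to them, and where a whole thing is asked for, a point or a joint stands for the part that bears it (a point fixed in the world has none). Each returns a list of dicts, best first, with "score" (0 to 1); they miss things now and then, are a little off and sometimes report something else, mostly with a low value. They report only what shows in the picture. A call takes as long as a camera call. They do not tell look-alikes from the thing itself.
- bot.recognise(target, camera): "box" ([left, top, right, bottom] as shares, 0 to 1, of the picture: columns of its width, rows of its height, round what is visible of it).
- bot.trace(target, camera): "mask" (480x640 bool, what is visible of it) and "box" ([left, top, right, bottom] as shares, 0 to 1, of the picture: columns of its width, rows of its height, round what is visible of it).
- bot.mark_of(target, camera): "at" ([row, column] as shares, 0 to 1, of the picture: columns of its width, rows of its height: a listed point, or the origin of a listed thing).
The state is a dict: "time": time; "q": joint angles; "joint_vel": joint speeds; "joint_torque": joint torques, N m; "tool_pos": TCP position; "tcp_rot": TCP orientation; "wrist_force": force on the tool from outside, world axes, zero at the start; "torque": the same for the moment, N m; "width": opening from 0.0 (shut) to 1.0 (fully open); "grip_force": force on a finger pad.
Only numpy, scipy, OpenCV 4.12 (cv2) and the standard library are available. Lean on these libraries where they do the work, as an engineer would, in place of code of your own. Each camera call takes 0.05 s, during which the arm holds its last target. There are 200 camera calls.

## Working session

There is one attempt and no reset: what is moved stays moved. The work goes in short steps, Python scripts to look and compute and a tool call to move; the robot and the scene stay as the last step left them, time stands still between calls to the robot, and variables do not carry over. Pictures are saved under pics/ and viewed, at most 14 in all, crops included, and the job is handed in when it is done.

Besides the shell and the picture viewer there is one more tool, called after "Request:" as name(argument=value, ...) on one line, values as JSON. servo_tool: Moves the arm, as the interface text tells. Shifts and turns lie within -1 to 1; 1 stands for 0.15 m of shift or 180 degrees of turn. Its arguments: {"type":"object","properties":{"series":{"type":"array","items":{"type":"array","items":{"type":"number"}}},"newtons":{"type":"number"}},"required":["series"]}

```bash
ls; mkdir -p pics; cat > h.py <<'E'
import numpy as np,cv2
from workcell import bot
def cam(n):
    i=bot.camera_info(n);return i,240/np.tan(np.radians(i['vertical_fov'])/2),np.array(i['R']),np.array(i['t'])
def ray(n,at):
    i,f,R,t=cam(n);u=at[1]*640-i['cx'];v=at[0]*480-i['cy']
    if n=='wrist':
        r=np.hypot(u,v);a=r/f;d=np.array([u/r*np.sin(a),v/r*np.sin(a),np.cos(a)]) if r>0 else np.array([0,0,1.])
    else: d=np.array([u/f,v/f,1])
    return -R.T@t,R.T@d
def at_z(n,at,z):
    c,d=ray(n,at);return c+d*(z-c[2])/d[2]
def proj(n,X):
    i,f,R,t=cam(n);p=R@np.array(X)+t
    if n=='wrist':
        r=np.hypot(p[0],p[1]);a=np.arctan2(r,p[2]);return i['cx']+f*a*p[0]/r,i['cy']+f*a*p[1]/r
    return i['cx']+f*p[0]/p[2],i['cy']+f*p[1]/p[2]
def tri(n1,a1,n2,a2):
    c1,d1=ray(n1,a1);c2,d2=ray(n2,a2)
    s=np.linalg.lstsq(np.c_[d1,-d2],c2-c1,rcond=None)[0]
    p,q=c1+d1*s[0],c2+d2*s[1];return (p+q)/2,np.linalg.norm(p-q)
def snap(n,name):
    im=bot.read_camera(n);cv2.imwrite(f'pics/{name}.png',im[...,::-1].copy());return im
E
python3 - <<'E'
from h import *
np.set_printoptions(precision=3,suppress=True)
for n in ['top','scene']:
    snap(n,n+'0')
    i,f,R,t=cam(n);print(n,f,-R.T@t,R[2])
M={}
for n in ['top','scene']:
  for k in ['fixture','partsbox','pawl_handle','flap_handle','flap_hinge','partsbox_in','cover_a','gloss_meter','caliper','cleaner','screwdriver','torch','vent_bezel','shade_cards']:
    r=bot.mark_of(k,n);M[n,k]=r
    zs={'pawl_handle':.066,'flap_hinge':.05,'partsbox_in':.006,'cover_a':.02}.get(k,0)
    print(n,k,[(round(x['score'],2),np.round([x['at'][1]*640,x['at'][0]*480]),at_z(n,x['at'],zs)[:2]) for x in r[:5]])
for k in ['pawl_handle','flap_handle','flap_hinge']:
    if M['top',k] and M['scene',k]: print(k,tri('top',M['top',k][0]['at'],'scene',M['scene',k][0]['at']))
print(bot.read_state())
E
```

```text
pics
top 475.4632718035679 [ 0.168 -0.021  1.704] [ 0.194 -0.01  -0.981]
scene 520.633318772769 [ 1.266 -0.86   1.075] [-0.522  0.568 -0.637]
top fixture [(0.89, array([369., 218.]), array([ 0.581, -0.233]))]
top partsbox [(0.73, array([307., 262.]), array([ 0.423, -0.003])), (0.65, array([237., 221.]), array([0.584, 0.251]))]
top pawl_handle [(0.52, array([374., 257.]), array([ 0.426, -0.239]))]
top flap_handle [(0.43, array([369., 219.]), array([ 0.58 , -0.234]))]
top flap_hinge [(0.77, array([233., 233.]), array([0.526, 0.256])), (0.47, array([371., 221.]), array([ 0.559, -0.235]))]
top partsbox_in [(0.74, array([159., 234.]), array([0.539, 0.535])), (0.19, array([443., 275.]), array([ 0.365, -0.49 ]))]
top cover_a [(0.94, array([412., 315.]), array([ 0.226, -0.367])), (0.76, array([345., 221.]), array([ 0.57 , -0.143])), (0.73, array([477., 277.]), array([ 0.353, -0.607])), (0.72, array([246., 301.]), array([0.287, 0.215])), (0.69, array([373., 220.]), array([ 0.572, -0.248]))]
top gloss_meter [(0.8, array([159., 234.]), array([0.537, 0.535]))]
top caliper [(0.6, array([307., 261
[... 1655 characters left out ...]
[ 0.592, -0.004]))]
pawl_handle (array([ 0.423, -0.243,  0.068]), np.float64(0.010455377963845193))
flap_handle (array([ 0.636, -0.097,  0.353]), np.float64(0.3363638514862852))
flap_hinge (array([0.529, 0.258, 0.037]), np.float64(0.0015985509823654297))
{'time': 1.5, 'q': array([ 1.313,  0.264,  1.604, -0.   ,  1.274, -0.037]), 'joint_vel': array([-0.002,  0.   , -0.   ,  0.   , -0.001,  0.001]), 'joint_torque': array([  0.   , -51.505, -36.772,   0.   ,   0.001,   0.   ]), 'tool_pos': array([0.148, 0.659, 0.231]), 'tcp_rot': array([0.346, 3.122, 0.   ]), 'wrist_force': array([-0.85 ,  0.356, -0.061]), 'torque': array([ 0.023,  0.03 , -0.015]), 'grip_force': 0.0, 'width': 1.001250801830178}
```

```bash
python3 - <<'E'
import cv2
a=cv2.imread('pics/top0.png')[150:350,130:500];cv2.imwrite('pics/top0c.png',cv2.resize(a,(796,430),interpolation=cv2.INTER_CUBIC))
E
```

```text
(no output)
```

View pics/top0c.png

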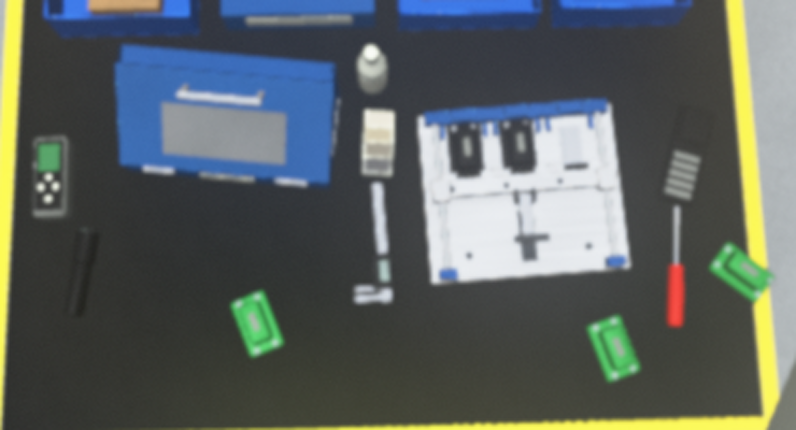

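View pics/scene0.png

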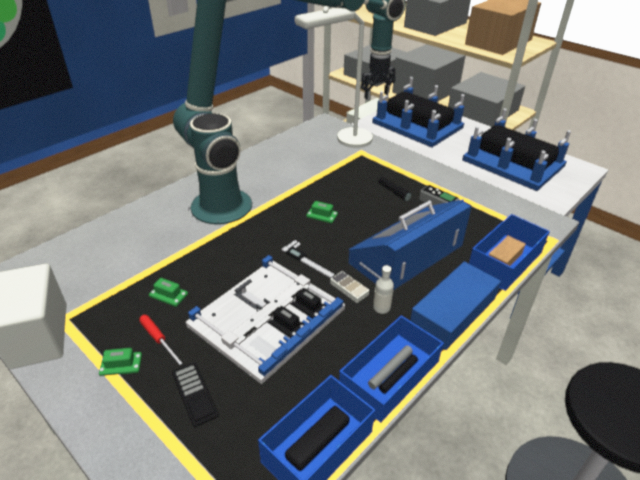

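The top crop shows two black covers in the +y and middle nests, at crop pixels (466,148) and (518,144). The third nest is empty. The blue box is at the left with its flap shut and handle at (220,97), and the scene view agrees. Next I'll fit the box and fixture poses.

```bash
cat > fit.py <<'E'
from h import *
from scipy.optimize import minimize
np.set_printoptions(precision=4,suppress=True)
def P(n,X):
    i,f,R,t=cam(n);p=X@R.T+t
    return np.c_[i['cx']+f*p[:,0]/p[:,2],i['cy']+f*p[:,1]/p[:,2]]
def w(X,s):
    c,q=np.cos(s[2]),np.sin(s[2]);return np.c_[s[0]+c*X[:,0]-q*X[:,1],s[1]+q*X[:,0]+c*X[:,1],X[:,2]]
def fit(masks,hulls,s0):
    S=4
    def cost(s):
        c=0
        for n,m in masks.items():
            h=np.zeros((480*S,640*S),np.uint8)
            for X in hulls: cv2.fillConvexPoly(h,np.round(cv2.convexHull((P(n,w(X,s))*S+S/2-.5).astype(np.float32))).astype(np.int32),255)
            h=cv2.resize(h,(640,480),interpolation=cv2.INTER_AREA)/255.
            c+=np.abs(h-m).sum()/m.sum()
        return c
    r=minimize(cost,s0,method='Nelder-Mead',options=dict(initial_simplex=[s0,s0+[.02,0,0],s0+[0,.02,0],s0+[0,0,.06]],xatol=2e-4,fatol=1e-4));return r.x,r.fun
E
python3 - <<'E'
from fit import *
box=np.array([[x,y,z] for x,z in[(-.065,0),(-.065,.05),(.075,.16),(.105,.16),(.105,0)] for y in(-.171,.171)])
pl=np.array([[x,y,z] for x in(-.215,.07) for y in(-.165,.165) for z in(0,.02)])
fe=np.array([[x,y,z] for x in(.049,.07) for y in(-.165,.165) for z in(.0,.05)])
mb,mf={},{}
for n in['top','scene']:
    bot.read_camera(n)
    for k,d in(('partsbox',mb),('fixture',mf)):
        r=bot.trace(k,n)
        print(n,k,[(round(x['score'],2),np.round(np.array(x['box'])*[640,480,640,480]),x['mask'].sum()) for x in r])
        if k=='partsbox': r=[x for x in r if x['mask'].sum()>2000]
        if r: d[n]=r[0]['mask'].astype(float)
print('box',fit(mb,[box],np.array([.59,.25,-.08])))
for n in mb: print(n,fit({n:mb[n]},[box],np.array([.59,.25,-.08])))
print('fix',fit(mf,[pl,fe],np.array([.577,-.24,.08])))
for n in mf: print(n,fit({n:mf[n]},[pl,fe],np.array([.577,-.24,.08])))
E
```

```text
top partsbox [(0.94, array([178., 172., 285., 239.]), np.int64(5892))]
top fixture [(0.9, array([323., 192., 417., 283.]), np.int64(6836))]
scene partsbox [(0.57, array([349., 203., 473., 291.]), np.int64(6112))]
scene fixture [(0.89, array([183., 255., 347., 387.]), np.int64(9149)), (0.64, array([292., 289., 323., 316.]), np.int64(608))]
box (array([ 0.6021,  0.2463, -0.1067]), np.float64(0.11777300018545502))
top (array([ 0.6021,  0.2469, -0.113 ]), np.float64(0.017175166060993303))
scene (array([ 0.6015,  0.2461, -0.1058]), np.float64(0.09686569654039626))
fix (array([ 0.5768, -0.2387,  0.0566]), np.float64(0.2958707463012631))
top (array([ 0.5757, -0.2378,  0.0554]), np.float64(0.11343349510664417))
scene (array([ 0.578 , -0.2394,  0.0557]), np.float64(0.17561332107441294))
```

Request:
servo_tool(series=[[0.8, -0.69, 0.1, 0, 0, -0.116, 0.3], [0.8, -0.69, 0.1, 0, 0, -0.116, 0.3], [0.8, -0.69, 0.1, 0, 0, -0.116, 0.3], [0.8, -0.69, 0.1, 0, 0, -0.116, 0.3], [0.8, -0.69, 0.1, 0, 0, -0.116, 0.3]], newtons=30)

```text
time: 2.3
tool_pos: [0.2693, 0.5543, 0.2469]
tcp_rot: [0.91, 3.007, 0.002]
wrist_force: [-0.3, 1.2, -0.2]
width: 0.699
grip_force: 0.0
```

Request:
servo_tool(series=[[0.8, -0.69, 0.1, 0, 0, -0.116, 0.6], [0.8, -0.69, 0.1, 0, 0, -0.116, 0.6], [0.8, -0.69, 0.1, 0, 0, -0.116, 0.6], [0.8, -0.69, 0.1, 0, 0, -0.116, 0.6], [0.8, -0.69, 0.1, 0, 0, -0.116, 0.6]])

```text
time: 2.8
tool_pos: [0.3883, 0.4518, 0.2614]
tcp_rot: [-1.437, -2.793, -0.001]
wrist_force: [-0.8, 0.5, 0.2]
width: 0.401
grip_force: 0.0
```

Request:
servo_tool(series=[[0.8, -0.69, 0.1, 0, 0, -0.116, 0.6], [0.8, -0.69, 0.1, 0, 0, -0.116, 0.6], [0.8, -0.69, 0.1, 0, 0, -0.116, 0.6], [0.8, -0.69, 0.1, 0, 0, -0.116, 0.6], [0.8, -0.69, 0.1, 0, 0, -0.116, 0.6]])

```text
time: 3.3
tool_pos: [0.5078, 0.349, 0.2759]
tcp_rot: [-1.918, -2.487, -0.0]
wrist_force: [-0.1, 0.3, 0.3]
width: 0.401
grip_force: 0.0
```

Request:
servo_tool(series=[[0.8, -0.69, 0.1, 0, 0, -0.116, 0.6], [0.8, -0.69, 0.1, 0, 0, -0.116, 0.6], [0.8, -0.69, 0.1, 0, 0, -0.116, 0.6], [0.8, -0.69, 0.1, 0, 0, -0.116, 0.6], [0.8, -0.69, 0.1, 0, 0, -0.116, 0.6], [0.8, -0.69, 0.1, 0, 0, -0.116, 0.6]])

```text
time: 3.9
tool_pos: [0.6261, 0.247, 0.2905]
tcp_rot: [-2.333, -2.101, 0.002]
wrist_force: [0.3, 1.1, 0.3]
width: 0.401
grip_force: 0.0
```

```bash
python3 - <<'E'
from h import *
np.set_printoptions(precision=4,suppress=True)
s=bot.read_state();print(s['tool_pos'],s['tcp_rot'])
im=snap('wrist','w1')
H=np.array([.6294,.2435,.175]);y=np.array([.11,.994,0])
for e in(-.065,0,.065): print(proj('wrist',H+e*y))
for r in bot.mark_of('flap_handle','wrist'): print(r['score'],r['at'][1]*640,r['at'][0]*480,at_z('wrist',r['at'],.175))
E
```

```text
[0.6261 0.247  0.2905] [-2.3333 -2.1006  0.0016]
(np.float64(327.962029553276), np.float64(319.6632006190042))
(np.float64(328.8893171356229), np.float64(238.54604455623647))
(np.float64(329.73161710066455), np.float64(146.8827429252912))
0.78 331.2 239.61599999999999 [0.6311 0.2423 0.175 ]
```

View pics/w1.png

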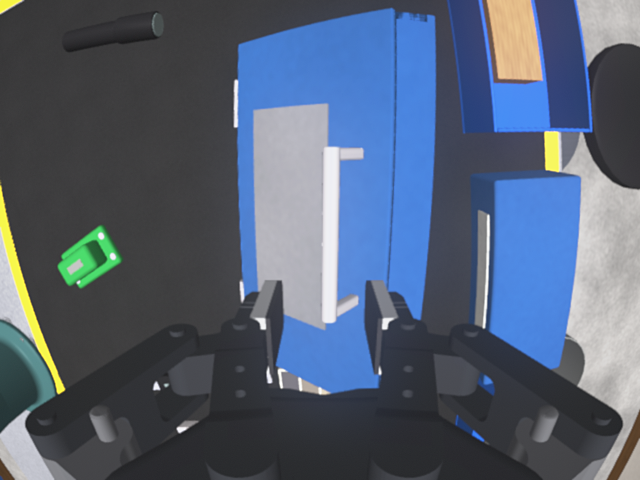

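The handle bar is at columns 323-338, rows 148-322. That is within 2 px of the fitted model, and the fingers straddle it. I'll descend and pull.

Request:
servo_tool(series=[[0.02, 0, -0.3, 0, 0, 0, 0.6], [0.02, 0, -0.6, 0, 0, 0, 0.6], [0.02, 0, -0.75, 0, 0, 0, 0.6], [0.02, 0, -0.85, 0, 0, 0, 0.6], [0.02, 0, -0.85, 0, 0, 0, 0.6]])

```text
time: 4.5
tool_pos: [0.6284, 0.2452, 0.1611]
tcp_rot: [-2.334, -2.099, 0.007]
wrist_force: [-1.0, 0.1, 0.2]
width: 0.397
grip_force: 0.0
```

Request:
servo_tool(series=[[-0.073, 0.008, 0, 0, 0, 0, 0.6], [-0.2, 0.022, 0.067, 0, 0, 0, 0.6], [-0.345, 0.038, 0.133, 0, 0, 0, 0.6], [-0.5, 0.055, 0.173, 0, 0, 0, 0.6], [-0.65, 0.072, 0.2, 0, 0, 0, 0.6], [-0.8, 0.088, 0.193, 0, 0, 0, 0.6], [-0.93, 0.103, 0.167, 0, 0, 0, 0.6], [-0.93, 0.103, 0.167, 0, 0, 0, 0.6]])

```text
time: 5.3
tool_pos: [0.4899, 0.2609, 0.1913]
tcp_rot: [2.336, 2.1, 0.005]
wrist_force: [0.0, -0.7, 0.1]
width: 0.397
grip_force: 0.0
```

Request:
servo_tool(series=[[-0.1, 0.01, -0.03, 0, 0, 0, 0.6], [-0.17, 0.018, -0.05, 0, 0, 0, 0.6], [-0.17, 0.018, -0.05, 0, 0, 0, 0.6], [-0.17, 0.018, 0.25, 0, 0, 0, 0.6], [-0.17, 0.018, 0.55, 0, 0, 0, 0.6], [-0.17, 0.018, 0.9, 0, 0, 0, 0.6], [-0.17, 0.018, 0.9, 0, 0, 0, 0.6]])

```text
time: 6.0
tool_pos: [0.4696, 0.2644, 0.3324]
tcp_rot: [2.335, 2.096, 0.021]
wrist_force: [0.0, -0.0, -0.9]
width: 0.404
grip_force: 0.0
```

```bash
python3 - <<'E'
from h import *
im=snap('scene','s2');cv2.imwrite('pics/s2c.png',cv2.resize(im[150:350,280:500,::-1],(660,600)))
E
```

```text
(no output)
```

View pics/s2c.png

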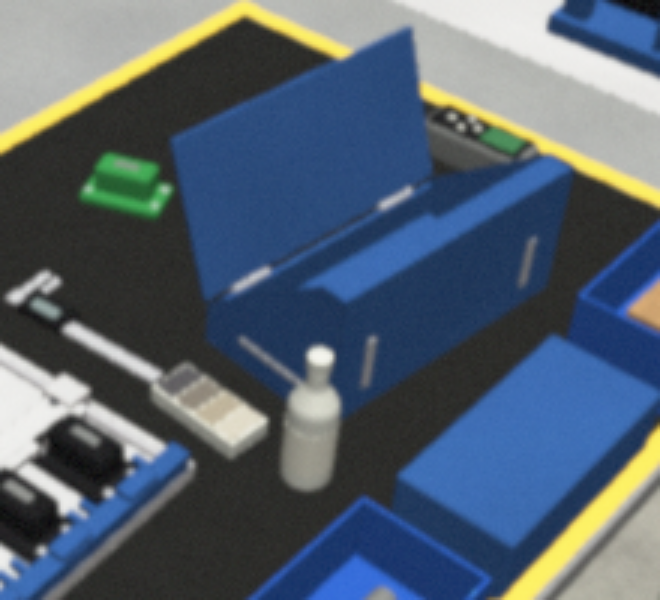

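The flap has passed upright and is falling open. Next I'll move over the pawl handle.

Request:
servo_tool(series=[[-0.08, -0.85, 0, 0, 0, 0.026, 0.3], [-0.08, -0.85, 0, 0, 0, 0.026, 0.3], [-0.08, -0.85, 0, 0, 0, 0.026, 0.3], [-0.08, -0.85, 0, 0, 0, 0.026, 0.3]])

```text
time: 6.45
tool_pos: [0.453, 0.1321, 0.3221]
tcp_rot: [-2.254, -2.188, 0.005]
wrist_force: [0.2, -0.1, 0.6]
width: 0.7
grip_force: 0.0
```

Request:
servo_tool(series=[[-0.08, -0.85, 0, 0, 0, 0.026, 0.3], [-0.08, -0.85, 0, 0, 0, 0.026, 0.3], [-0.08, -0.85, 0, 0, 0, 0.026, 0.3], [-0.08, -0.85, 0, 0, 0, 0.026, 0.3]])

```text
time: 6.85
tool_pos: [0.4413, 0.0055, 0.3224]
tcp_rot: [-2.163, -2.277, 0.003]
wrist_force: [0.8, 0.7, -0.2]
width: 0.699
grip_force: 0.0
```

Request:
servo_tool(series=[[-0.08, -0.85, -0.4, 0, 0, 0, 0.3], [-0.08, -0.85, -0.4, 0, 0, 0, 0.3], [-0.08, -0.85, -0.4, 0, 0, 0, 0.3], [-0.08, -0.85, -0.4, 0, 0, 0, 0.3]])

```text
time: 7.25
tool_pos: [0.4278, -0.1215, 0.2596]
tcp_rot: [-2.159, -2.274, 0.006]
wrist_force: [-0.4, 0.9, 0.4]
width: 0.702
grip_force: 0.0
```

Request:
servo_tool(series=[[-0.08, -0.85, -0.4, 0, 0, 0, 0.5], [-0.08, -0.85, -0.4, 0, 0, 0, 0.5], [-0.08, -0.85, -0.4, 0, 0, 0, 0.5], [-0.08, -0.85, -0.4, 0, 0, 0, 0.5], [-0.08, -0.85, -0.4, 0, 0, 0, 0.5], [-0.08, -0.85, -0.4, 0, 0, 0, 0.5]])

```text
time: 7.85
tool_pos: [0.4188, -0.2459, 0.2041]
tcp_rot: [-2.157, -2.284, -0.001]
wrist_force: [-0.3, -0.1, 1.0]
width: 0.501
grip_force: 0.0
```

```bash
python3 - <<'E'
from h import *
np.set_printoptions(precision=4,suppress=True)
s=bot.read_state();print(s['tool_pos'],s['tcp_rot'])
im=snap('wrist','w3')
F=np.array([.577,-.2385,0]);c,q=np.cos(.056),np.sin(.056)
W=lambda x,y,z:F+np.array([c*x-q*y,q*x+c*y,z])
for p in[(-.16,-.028,.066),(-.16,0,.066),(-.16,.028,.066),(-.215,.165,.02),(-.215,-.165,.02)]: print(p,np.round(proj('wrist',W(*p))))
for k,z in(('pawl_handle',.066),('cover_a',.02)):
  for r in bot.mark_of(k,'wrist'): print(k,r['score'],r['at'][1]*640,r['at'][0]*480,at_z('wrist',r['at'],z))
E
```

```text
[ 0.4188 -0.2459  0.2041] [-2.1574 -2.2836 -0.0014]
(-0.16, -0.028, 0.066) [321. 263.]
(-0.16, 0, 0.066) [321. 229.]
(-0.16, 0.028, 0.066) [321. 193.]
(-0.215, 0.165, 0.02) [259.  35.]
(-0.215, -0.165, 0.02) [269. 370.]
pawl_handle 0.7 318.52799999999996 225.024 [ 0.4154 -0.2448  0.066 ]
cover_a 0.79 157.696 320.88 [ 0.2504 -0.3684  0.02  ]
cover_a 0.67 492.928 122.01599999999999 [ 0.571  -0.1472  0.02  ]
```

View pics/w3.png

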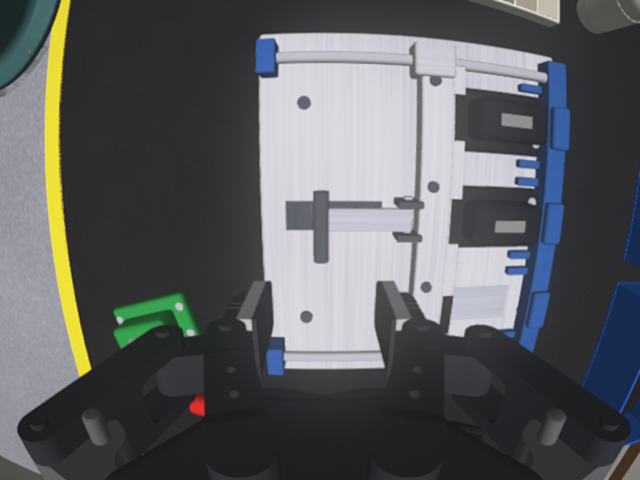

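The cross handle is at column 321, rows 191-263, exactly where the model puts it. I'll grip it and lift.

Request:
servo_tool(series=[[0, 0, -0.33, 0, 0, 0, 0.5], [0, 0, -0.66, 0, 0, 0, 0.5], [0, 0, -0.85, 0, 0, 0, 0.5], [0, 0, -0.95, 0, 0, 0, 0.5], [0, 0, -0.95, 0, 0, 0, 0.5]])

```text
time: 8.5
tool_pos: [0.4162, -0.2452, 0.0591]
tcp_rot: [-2.154, -2.28, 0.001]
wrist_force: [0.3, -1.1, 0.7]
width: 0.504
grip_force: 0.0
```

Request:
servo_tool(series=[[0, 0, -0.08, 0, 0, 0, 0.5], [0, 0, -0.08, 0, 0, 0, 0.9], [0, 0, -0.08, 0, 0, 0, 0.95], [0, 0, -0.08, 0, 0, 0, 0.95], [0, 0, -0.08, 0, 0, 0, 0.95], [0, 0, -0.08, 0, 0, 0, 0.95], [0, 0, -0.08, 0, 0, 0, 0.95]], newtons=40)

```text
time: 9.2
tool_pos: [0.4166, -0.2475, 0.0501]
tcp_rot: [-2.157, -2.282, 0.003]
wrist_force: [-5.7, -1.4, 2.4]
width: 0.119
grip_force: 38.9
```

Request:
servo_tool(series=[[0.01, 0, 0.04, -0.0015, 0.026, 0, 0.95], [0.023, 0.001, 0.08, -0.003, 0.053, 0, 0.95], [0.037, 0.002, 0.121, -0.0045, 0.079, 0, 0.95], [0.037, 0.002, 0.121, -0.0045, 0.079, 0, 0.95], [0.037, 0.002, 0.121, -0.0045, 0.079, 0, 0.95]])

```text
time: 9.7
tool_pos: [0.4229, -0.2472, 0.068]
tcp_rot: [-2.031, -2.15, 0.271]
wrist_force: [-4.0, -1.2, 2.0]
width: 0.125
grip_force: 40.3
```

Request:
servo_tool(series=[[-0.06, -0.003, 0, 0, 0, 0, 0.95], [-0.12, -0.006, 0, 0, 0, 0, 0.95], [-0.18, -0.01, 0, 0, 0, 0, 0.95], [-0.24, -0.013, 0, 0, 0, 0, 0.95], [-0.29, -0.016, 0, 0, 0, 0, 0.95], [-0.32, -0.018, 0, 0, 0, 0, 0.95], [-0.32, -0.018, 0, 0, 0, 0, 0.95], [-0.32, -0.018, 0, 0, 0, 0, 0.95]])

```text
time: 10.5
tool_pos: [0.3746, -0.2499, 0.0677]
tcp_rot: [-2.033, -2.149, 0.271]
wrist_force: [0.4, -0.2, -1.0]
width: 0.122
grip_force: 40.4
```

Request:
servo_tool(series=[[-0.015, -0.001, 0, 0, 0, 0, 0.95], [-0.03, -0.002, 0, 0, 0, 0, 0.95], [-0.03, -0.002, 0, 0, 0, 0, 0.95]])

```text
time: 10.8
tool_pos: [0.3741, -0.25, 0.0672]
tcp_rot: [-2.038, -2.154, 0.262]
wrist_force: [11.2, 1.6, -9.4]
width: 0.127
grip_force: 40.0
```

```bash
python3 - <<'E'
from h import *
im=snap('wrist','w4')
im=snap('top','t4');cv2.imwrite('pics/t4c.png',cv2.resize(im[150:300,170:430,::-1],(780,450),interpolation=cv2.INTER_CUBIC))
E
```

```text
(no output)
```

View pics/t4c.png

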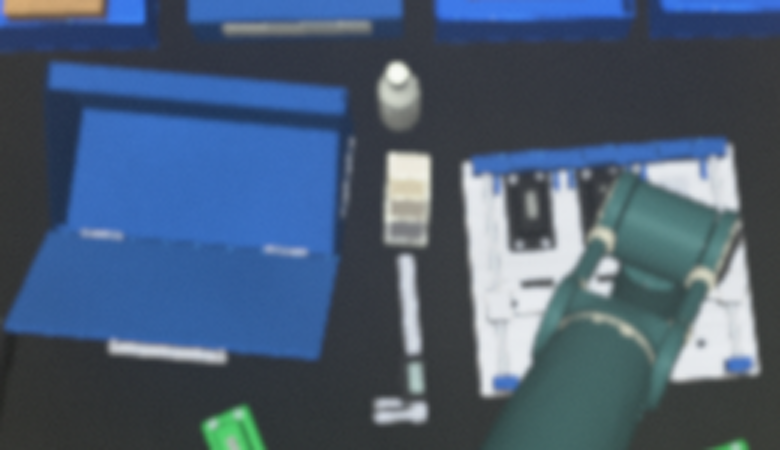

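The top view shows the flap flat down and the bar drawn back to its stop. I'll release the pawl and move over the +y cover.

Request:
servo_tool(series=[[0.02, 0.001, 0, 0, 0, 0, 0.95], [0.02, 0.001, 0, 0, 0, 0, 0.4], [0.02, 0.001, 0, 0, 0, 0, 0.3], [0.02, 0.001, 0, 0, 0, 0, 0.3], [0.02, 0.001, 0, 0, 0, 0, 0.3], [0.06, 0.003, 0.2, 0, 0, 0, 0.3], [0.15, 0.008, 0.52, 0, 0, 0, 0.3], [0.15, 0.008, 0.9, 0.0045, -0.079, 0, 0.3], [0.15, 0.008, 0.9, 0.0045, -0.079, 0, 0.3], [0.15, 0.008, 0.9, 0.0045, -0.079, 0, 0.3]])

```text
time: 11.9
tool_pos: [0.3931, -0.2498, 0.2056]
tcp_rot: [2.157, 2.276, 0.002]
wrist_force: [-0.5, 0.0, -0.9]
width: 0.703
grip_force: 0.0
```

Request:
servo_tool(series=[[0.6, 0.34, 0, 0, 0, -0.25, 0], [0.6, 0.34, 0, 0, 0, -0.25, 0], [0.6, 0.34, 0, 0, 0, -0.25, 0], [0.6, 0.34, 0, 0, 0, -0.25, 0], [0.6, 0.34, 0, 0, 0, -0.25, 0], [0.6, 0.34, 0, 0, 0, -0.25, 0]])

```text
time: 12.5
tool_pos: [0.4824, -0.1968, 0.2001]
tcp_rot: [-2.867, -1.275, 0.007]
wrist_force: [-0.4, 0.3, 0.7]
width: 0.999
grip_force: 0.0
```

Request:
servo_tool(series=[[0.587, 0.33, 0, 0, 0, -0.25, 0], [0.587, 0.33, 0, 0, 0, -0.25, 0], [0.587, 0.33, 0, 0, 0, -0.25, 0], [0.587, 0.33, 0, 0, 0, -0.25, 0], [0.587, 0.33, 0, 0, 0, -0.25, 0], [0.587, 0.33, 0, 0, 0, -0.25, 0], [0.587, 0.33, 0, 0, 0, -0.25, 0]])

```text
time: 13.2
tool_pos: [0.5704, -0.1476, 0.2]
tcp_rot: [-3.14, -0.088, 0.008]
wrist_force: [-0.1, 0.4, -0.7]
width: 1.001
grip_force: 0.0
```

```bash
python3 - <<'E'
from h import *
np.set_printoptions(precision=4,suppress=True)
s=bot.read_state();print(s['tool_pos'],s['tcp_rot'])
im=snap('wrist','w5')
F=np.array([.577,-.2385,0]);c,q=np.cos(.056),np.sin(.056)
W=lambda x,y,z:F+np.array([c*x-q*y,q*x+c*y,z])
for y in(0,.09):
  for p in[(-.034,-.018,.066),(.034,.018,.066),(-.048,-.029,.032),(.048,.029,.032)]: print(y,np.round(proj('wrist',W(p[0],p[1]+y,p[2]))))
for r in bot.mark_of('cover_a','wrist'): print(r['score'],r['at'][1]*640,r['at'][0]*480,at_z('wrist',r['at'],.02))
for r in bot.mark_of('pawl_handle','wrist')[:1]: print(r['score'],at_z('wrist',r['at'],.066))
E
```

```text
[ 0.5704 -0.1476  0.2   ] [-3.1396 -0.0877  0.0083]
0 [457. 266.]
0 [421. 182.]
0 [454. 268.]
0 [399. 160.]
0.09 [349. 267.]
0.09 [302. 180.]
0.09 [358. 269.]
0.09 [291. 159.]
0.78 619.072 370.896 [ 0.3794 -0.5753  0.02  ]
0.77 323.96799999999996 215.42399999999998 [ 0.5699 -0.1473  0.02  ]
0.58 418.176 209.904 [ 0.5803 -0.2317  0.02  ]
0.56 [ 0.5868 -0.2193  0.066 ]
```

View pics/w5.png

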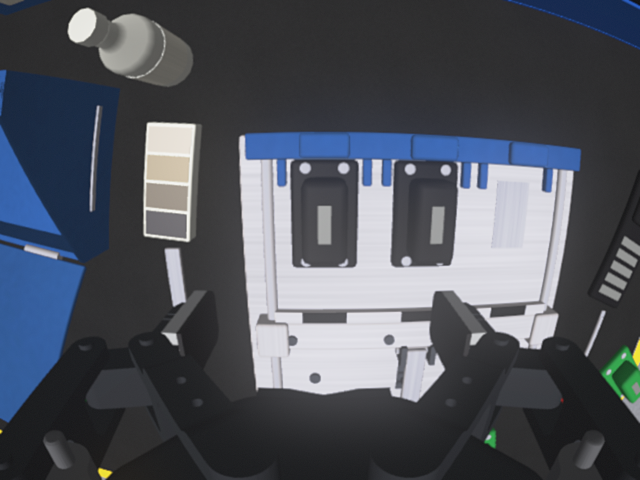

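Both covers are in place: the +y cover at columns 291-358 and rows 159-268, the middle one next to it. The bar is clear of them. Picking the +y cover.

Request:
servo_tool(series=[[0, 0, -0.33, 0, 0, 0, 0], [0, 0, -0.66, 0, 0, 0, 0], [0, 0, -0.85, 0, 0, 0, 0], [0, 0, -0.95, 0, 0, 0, 0], [0, 0, -0.95, 0, 0, 0, 0]])

```text
time: 13.85
tool_pos: [0.5693, -0.1477, 0.0573]
tcp_rot: [-3.139, -0.088, 0.008]
wrist_force: [0.5, 0.6, -0.0]
width: 0.999
grip_force: 0.0
```

Request:
servo_tool(series=[[0, 0, -0.14, 0, 0, 0, 0], [0, 0, -0.14, 0, 0, 0, 0.4], [0, 0, -0.14, 0, 0, 0, 0.7], [0, 0, -0.14, 0, 0, 0, 0.75], [0, 0, -0.14, 0, 0, 0, 0.75], [0, 0, -0.14, 0, 0, 0, 0.75], [0, 0, -0.14, 0, 0, 0, 0.75]], newtons=60)

```text
time: 14.55
tool_pos: [0.5732, -0.1488, 0.0412]
tcp_rot: [3.139, 0.087, 0.006]
wrist_force: [0.7, 0.4, 6.0]
width: 0.41
grip_force: 62.9
```

Request:
servo_tool(series=[[0, 0, 0.2, 0, 0, 0, 0.75], [0, 0, 0.5, 0, 0, 0, 0.75], [0, 0, 0.8, 0, 0, 0, 0.75], [0, 0, 1, 0, 0, 0, 0.75], [0, 0, 1, 0, 0, 0, 0.75]])

```text
time: 15.05
tool_pos: [0.5751, -0.1493, 0.1955]
tcp_rot: [3.137, 0.087, 0.017]
wrist_force: [0.5, -0.1, -2.0]
width: 0.413
grip_force: 62.1
```

Request:
servo_tool(series=[[0, 0.1, 0.35, 0, 0, 0, 0.75], [0.03, 0.35, 0.7, 0, 0, -0.0173, 0.75], [0.06, 0.65, 0.85, 0, 0, -0.0173, 0.75], [0.093, 1, 0.85, 0, 0, -0.0173, 0.75], [0.093, 1, 0.85, 0, 0, -0.0173, 0.75]])

```text
time: 15.55
tool_pos: [0.5855, 0.0055, 0.3168]
tcp_rot: [-3.139, -0.006, -0.001]
wrist_force: [-0.3, -0.4, -1.9]
width: 0.407
grip_force: 62.0
```

Request:
servo_tool(series=[[0.03, 0.33, 0, 0, 0, -0.0173, 0.75], [0.06, 0.66, 0, 0, 0, -0.0173, 0.75], [0.093, 1, 0, 0, 0, -0.0173, 0.75]])

```text
time: 15.85
tool_pos: [0.5982, 0.1519, 0.3141]
tcp_rot: [3.14, -0.084, -0.005]
wrist_force: [0.3, 0.1, -2.1]
width: 0.409
grip_force: 62.0
```

Request:
servo_tool(series=[[0.03, 0.33, 0, 0, 0, -0.0173, 0.75], [0.06, 0.66, 0, 0, 0, -0.0173, 0.75], [0.08, 0.9, 0, 0, 0, -0.0173, 0.75], [0.094, 1, 0, 0, 0, -0.0173, 0.75], [0.094, 1, 0, 0, 0, -0.0173, 0.75], [0.094, 1, 0, 0, 0, -0.0173, 0.75]])

```text
time: 16.45
tool_pos: [0.6128, 0.2996, 0.3147]
tcp_rot: [3.135, -0.168, -0.003]
wrist_force: [0.9, 0.2, -2.3]
width: 0.411
grip_force: 62.0
```

```bash
python3 - <<'E'
from h import *
np.set_printoptions(precision=4,suppress=True)
s=bot.read_state();print(s['tool_pos'],s['tcp_rot'],s['q'],s['width'],s['grip_force'])
snap('wrist','w6')
B=np.array([.602,.2465,0]);c,q=np.cos(-.108),np.sin(-.108)
W=lambda x,y,z:B+np.array([c*x-q*y,q*x+c*y,z])
for p in[(-.059,.165,.006),(-.059,-.165,.006),(.075,.171,.16),(.075,-.171,.16),(-.065,-.171,.05),(-.201,0,.165)]: print(p,np.round(proj('wrist',W(*p))))
E
```

```text
[0.6128 0.2996 0.3147] [ 3.1348 -0.1681 -0.0035] [ 0.4187  0.243   1.4784 -0.001   1.4232  2.0968] 0.41129346182181725 62.00587749481201
(-0.059, 0.165, 0.006) [237. 245.]
(-0.059, -0.165, 0.006) [486. 244.]
(0.075, 0.171, 0.16) [182. 140.]
(0.075, -0.171, 0.16) [567. 150.]
(-0.065, -0.171, 0.05) [503. 258.]
(-0.201, 0, 0.165) [376. 418.]
```

View pics/w6.png

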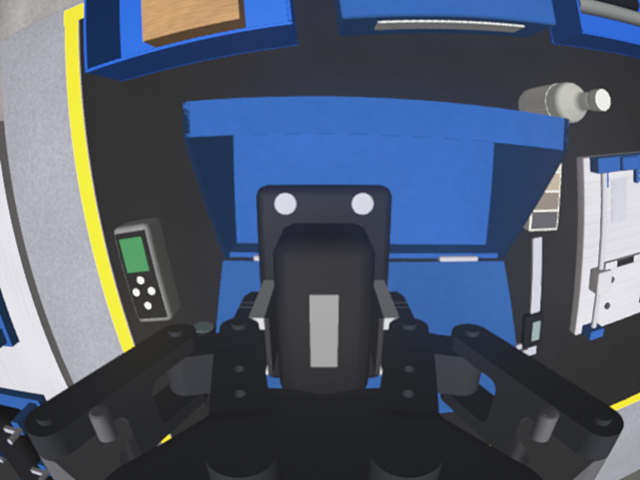

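The cover is squarely held, at columns 258-390. The box edges match the model: roof-strip edge at rows 137-150 and sill at row 258. I'll lower and release.

Request:
servo_tool(series=[[0, 0.028, -0.33, 0, 0, 0, 0.75], [0, 0.028, -0.66, 0, 0, 0, 0.75], [0, 0.028, -1, 0, 0, 0, 0.75]])

```text
time: 16.8
tool_pos: [0.614, 0.3028, 0.1671]
tcp_rot: [-3.136, 0.172, -0.004]
wrist_force: [0.2, 0.3, -3.0]
width: 0.407
grip_force: 62.1
```

Request:
servo_tool(series=[[0, 0, -0.25, 0, 0, 0, 0.75], [0, 0, -0.5, 0, 0, 0, 0.75], [0, 0, -0.7, 0, 0, 0, 0.75], [0, 0, -0.8, 0, 0, 0, 0.75], [0, 0, -0.85, 0, 0, 0, 0.75], [0, 0, -0.9, 0, 0, 0, 0.75], [0, 0, -0.9, 0, 0, 0, 0.75]])

```text
time: 17.5
tool_pos: [0.614, 0.3046, 0.0331]
tcp_rot: [-3.137, 0.169, -0.002]
wrist_force: [0.6, -0.6, -1.8]
width: 0.408
grip_force: 62.0
```

Request:
servo_tool(series=[[0, 0, -0.02, 0, 0, 0, 0.75], [0, 0, -0.035, 0, 0, 0, 0.75], [0, 0, -0.035, 0, 0, 0, 0.75]])

```text
time: 17.8
tool_pos: [0.6136, 0.305, 0.0278]
tcp_rot: [-3.137, 0.168, -0.001]
wrist_force: [0.0, 0.3, -1.6]
width: 0.406
grip_force: 62.0
```

Request:
servo_tool(series=[[0, 0, 0, 0, 0, 0, 0.5], [0, 0, 0, 0, 0, 0, 0.25], [0, 0, 0, 0, 0, 0, 0.2], [0, 0, 0.02, 0, 0, 0, 0.2], [0, 0, 0.2, 0, 0, 0, 0.2], [0, 0, 0.6, 0, 0, 0, 0.2], [0, 0, 1, 0, 0, 0, 0.2], [0, 0, 1, 0, 0, 0, 0.2]])

```text
time: 18.6
tool_pos: [0.6164, 0.3061, 0.1845]
tcp_rot: [-3.132, 0.168, -0.014]
wrist_force: [0.3, 0.1, -0.4]
width: 0.798
grip_force: 0.0
```

Request:
servo_tool(series=[[0, 0, 0.33, 0, 0, 0, 0.2], [0, -0.1, 0.66, 0, 0, 0, 0], [-0.02, -0.3, 0.93, 0, 0, 0.013, 0], [-0.04, -0.6, 0.93, 0, 0, 0.013, 0], [-0.061, -0.907, 0.93, 0, 0, 0.013, 0]])

```text
time: 19.1
tool_pos: [0.6051, 0.1682, 0.3205]
tcp_rot: [-3.139, 0.102, -0.01]
wrist_force: [0.4, -0.5, -0.4]
width: 1.0
grip_force: 0.0
```

Request:
servo_tool(series=[[-0.02, -0.3, 0, 0, 0, 0.013, 0], [-0.04, -0.6, 0, 0, 0, 0.013, 0], [-0.061, -0.907, 0, 0, 0, 0.013, 0]])

```text
time: 19.4
tool_pos: [0.5946, 0.031, 0.3173]
tcp_rot: [3.141, -0.04, 0.002]
wrist_force: [0.9, -0.4, -0.3]
width: 1.002
grip_force: 0.0
```

Request:
servo_tool(series=[[-0.02, -0.3, 0, 0, 0, 0.013, 0], [-0.04, -0.6, 0, 0, 0, 0.013, 0], [-0.061, -0.907, 0, 0, 0, 0.013, 0]])

```text
time: 19.7
tool_pos: [0.5854, -0.1051, 0.3173]
tcp_rot: [3.141, 0.024, 0.002]
wrist_force: [0.1, 0.6, -0.1]
width: 1.001
grip_force: 0.0
```

Request:
servo_tool(series=[[-0.02, -0.3, -0.2, 0, 0, 0.013, 0], [-0.04, -0.6, -0.4, 0, 0, 0.013, 0], [-0.061, -0.907, -0.76, 0, 0, 0.013, 0], [-0.061, -0.907, -0.76, 0, 0, 0.013, 0], [-0.061, -0.907, -0.76, 0, 0, 0.013, 0], [-0.061, -0.907, -0.76, 0, 0, 0.013, 0]])

```text
time: 20.3
tool_pos: [0.5764, -0.2395, 0.2025]
tcp_rot: [-3.139, -0.086, 0.001]
wrist_force: [0.6, 1.4, 0.5]
width: 0.997
grip_force: 0.0
```

```bash
python3 - <<'E'
from h import *
np.set_printoptions(precision=4,suppress=True)
s=bot.read_state();print(s['tool_pos'],s['tcp_rot'])
im=snap('wrist','w7')
F=np.array([.577,-.2385,0]);c,q=np.cos(.056),np.sin(.056)
W=lambda x,y,z:F+np.array([c*x-q*y,q*x+c*y,z])
for p in[(-.034,-.018,.066),(.034,.018,.066),(-.048,-.029,.032),(.048,.029,.032)]: print(np.round(proj('wrist',W(*p))))
for r in bot.mark_of('cover_a','wrist'): print(r['score'],r['at'][1]*640,r['at'][0]*480,at_z('wrist',r['at'],.02))
t=snap('top','t7')
for r in bot.mark_of('cover_a','top'): print('top',r['score'],r['at'][1]*640,r['at'][0]*480,at_z('top',r['at'],.006))
a=cv2.resize(im[:,:,::-1],(400,300));b=cv2.resize(t[160:265,170:310,::-1],(400,300))
cv2.imwrite('pics/m7.png',np.hstack([a,b]))
E
```

```text
[ 0.5764 -0.2395  0.2025] [-3.1394 -0.0859  0.0013]
[346. 269.]
[300. 183.]
[356. 270.]
[289. 162.]
0.87 27.519999999999996 380.784 [0.3176 0.1779 0.02  ]
0.71 332.096 217.68 [ 0.5758 -0.2462  0.02  ]
top 0.97 222.016 212.208 [0.6148 0.3059 0.006 ]
top 0.75 245.504 300.096 [0.2912 0.2176 0.006 ]
top 0.73 411.2 315.79200000000003 [ 0.2229 -0.3676  0.006 ]
top 0.67 474.112 276.288 [ 0.3579 -0.6025  0.006 ]
top 0.16 442.176 274.08 [ 0.3684 -0.4882  0.006 ]
```

View pics/m7.png

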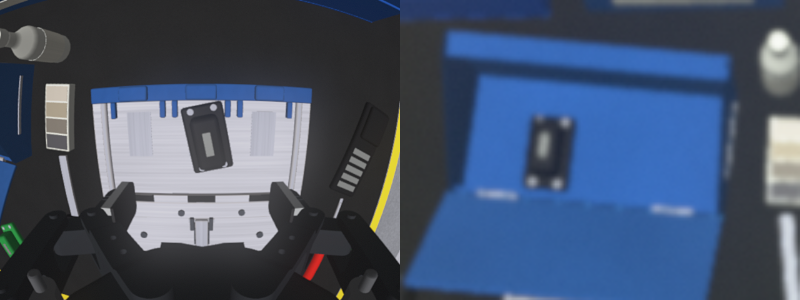

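The placed cover sits well in the box, at right-panel pixel (548,152). The middle cover has been knocked askew, by about 10° at left-panel pixel (207,137), so I'll measure it.

```bash
python3 - <<'E'
from h import *
np.set_printoptions(precision=4,suppress=True)
for r in bot.trace('cover_a','top')[:0]: pass
im=bot.read_camera('wrist')
for r in bot.trace('cover_a','wrist'):
    b=np.array(r['box'])*[640,480,640,480];print(r['score'],b)
    if b[0]<250 or b[2]>430: continue
    cs=max(cv2.findContours(r['mask'].astype(np.uint8),0,1)[0],key=cv2.contourArea)[:,0,:]
    G=np.array([at_z('wrist',((v+.5)/480,(u+.5)/640),.030)[:2] for u,v in cs])
    print(cv2.minAreaRect((G*1000).astype(np.float32)))
cv2.imwrite('pics/w8c.png',cv2.resize(im[130:310,220:440,::-1],(733,600),interpolation=cv2.INTER_CUBIC))
E
```

```text
0.9 [  1.024 355.104  39.232 412.896]
0.72 [289.6   162.912 373.184 275.808]
((572.65380859375, -246.15785217285156), (97.27249145507812, 58.91646194458008), 15.416583061218262)
0.41 [ 75.52  138.096 120.128 243.408]
```

View pics/w8c.png

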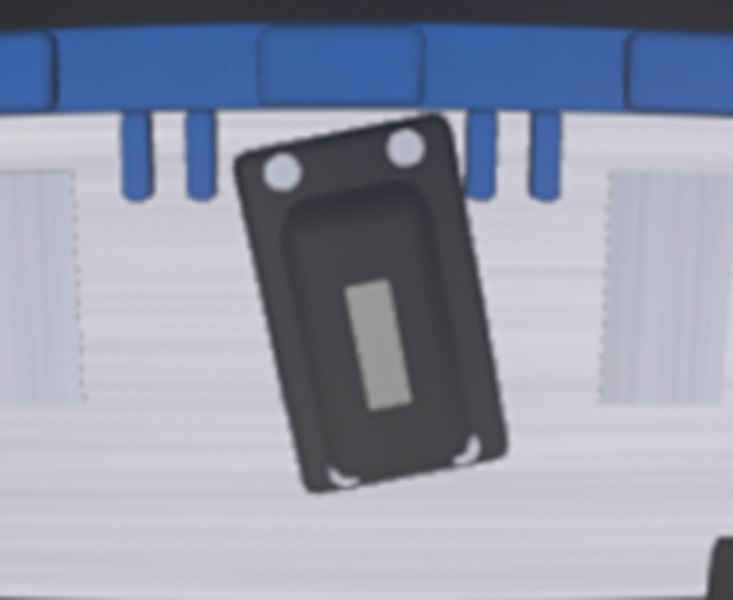

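The cover lies flat on the plate, centred at (0.573, -0.246) and turned 15.4°. I'll pick it at that pose.

Request:
servo_tool(series=[[-0.028, -0.051, -0.2, 0, 0, 0.068, 0], [-0.028, -0.051, -0.5, 0, 0, 0.068, 0], [-0.028, -0.051, -0.75, 0, 0, 0.068, 0], [-0.028, -0.051, -0.95, 0, 0, 0.068, 0], [-0.028, -0.051, -0.95, 0, 0, 0.068, 0]])

```text
time: 21.15
tool_pos: [0.5686, -0.2448, 0.0552]
tcp_rot: [-3.108, -0.422, 0.013]
wrist_force: [-0.9, 0.5, -1.0]
width: 0.999
grip_force: 0.0
```

Request:
servo_tool(series=[[0, 0, -0.133, 0, 0, 0, 0], [0, 0, -0.133, 0, 0, 0, 0.4], [0, 0, -0.133, 0, 0, 0, 0.7], [0, 0, -0.133, 0, 0, 0, 0.75], [0, 0, -0.133, 0, 0, 0, 0.75], [0, 0, -0.133, 0, 0, 0, 0.75], [0, 0, -0.133, 0, 0, 0, 0.75]])

```text
time: 21.85
tool_pos: [0.5736, -0.2472, 0.0426]
tcp_rot: [3.112, 0.422, 0.004]
wrist_force: [-1.8, 2.7, 4.8]
width: 0.407
grip_force: 61.9
```

Request:
servo_tool(series=[[0, 0, 0.2, 0, 0, 0, 0.75], [0, 0, 0.5, 0, 0, 0, 0.75], [0, 0, 0.8, 0, 0, 0, 0.75], [0, 0, 1, 0, 0, 0, 0.75], [0, 0, 1, 0, 0, 0, 0.75]])

```text
time: 22.35
tool_pos: [0.5764, -0.249, 0.1981]
tcp_rot: [3.106, 0.421, 0.017]
wrist_force: [0.0, -0.3, -1.6]
width: 0.411
grip_force: 61.1
```

Request:
servo_tool(series=[[0, 0.1, 0.35, 0, 0, 0, 0.75], [0.02, 0.35, 0.7, 0, 0, -0.04, 0.75], [0.04, 0.65, 0.85, 0, 0, -0.04, 0.75], [0.062, 0.961, 0.85, 0, 0, -0.04, 0.75], [0.062, 0.961, 0.85, 0, 0, -0.04, 0.75]])

```text
time: 22.85
tool_pos: [0.5823, -0.0989, 0.3193]
tcp_rot: [-3.131, -0.231, -0.004]
wrist_force: [1.0, -0.8, -1.4]
width: 0.407
grip_force: 61.2
```

Request:
servo_tool(series=[[0.02, 0.33, 0, 0, 0, -0.04, 0.75], [0.04, 0.66, 0, 0, 0, -0.04, 0.75], [0.062, 0.961, 0, 0, 0, -0.04, 0.75]])

```text
time: 23.15
tool_pos: [0.5902, 0.0426, 0.316]
tcp_rot: [3.141, 0.028, -0.004]
wrist_force: [0.6, -0.4, -1.5]
width: 0.41
grip_force: 61.3
```

Request:
servo_tool(series=[[0.02, 0.33, 0, 0, 0, -0.04, 0.75], [0.04, 0.66, 0, 0, 0, -0.04, 0.75], [0.05, 0.85, 0, 0, 0, -0.04, 0.75], [0.062, 0.961, 0, 0, 0, -0.04, 0.75], [0.062, 0.961, 0, 0, 0, -0.04, 0.75], [0.062, 0.961, 0, 0, 0, -0.04, 0.75]])

```text
time: 23.75
tool_pos: [0.6002, 0.1843, 0.3167]
tcp_rot: [3.135, -0.168, -0.002]
wrist_force: [0.2, -0.5, -1.4]
width: 0.409
grip_force: 61.3
```

```bash
python3 - <<'E'
from h import *
np.set_printoptions(precision=4,suppress=True)
s=bot.read_state();print(s['tool_pos'],s['tcp_rot'],s['width'],s['grip_force'])
snap('wrist','w9')
E
```

```text
[0.6002 0.1843 0.3167] [ 3.1353 -0.1684 -0.0022] 0.4093231690844181 61.279553174972534
```

View pics/w9.png

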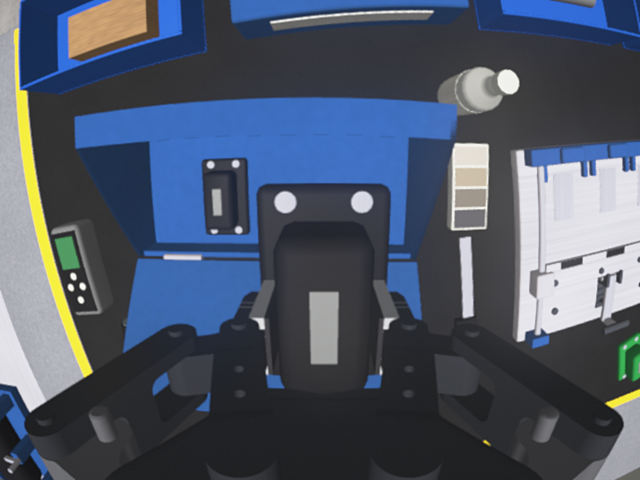

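The second cover is held straight, and the first stands in the box at pixel (225,197) with room beside it. Lowering.

Request:
servo_tool(series=[[0, 0, -0.33, 0, 0, 0, 0.75], [0, 0, -0.66, 0, 0, 0, 0.75], [0, 0, -1, 0, 0, 0, 0.75]])

```text
time: 24.1
tool_pos: [0.6011, 0.1833, 0.1682]
tcp_rot: [-3.137, 0.172, -0.004]
wrist_force: [0.7, 0.7, -2.4]
width: 0.404
grip_force: 61.3
```

Request:
servo_tool(series=[[0, 0, -0.25, 0, 0, 0, 0.75], [0, 0, -0.5, 0, 0, 0, 0.75], [0, 0, -0.7, 0, 0, 0, 0.75], [0, 0, -0.8, 0, 0, 0, 0.75], [0, 0, -0.87, 0, 0, 0, 0.75], [0, 0, -0.9, 0, 0, 0, 0.75], [0, 0, -0.92, 0, 0, 0, 0.75], [0, 0, -0.92, 0, 0, 0, 0.75]])

```text
time: 24.9
tool_pos: [0.6014, 0.1855, 0.032]
tcp_rot: [-3.136, 0.169, -0.003]
wrist_force: [1.2, -0.1, -2.1]
width: 0.413
grip_force: 61.2
```

Request:
servo_tool(series=[[0, 0, 0, 0, 0, 0, 0.5], [0, 0, 0, 0, 0, 0, 0.25], [0, 0, 0, 0, 0, 0, 0.2], [0, 0, 0.02, 0, 0, 0, 0.2], [0, 0, 0.2, 0, 0, 0, 0.2], [0, 0, 0.6, 0, 0, 0, 0.2], [0, 0, 1, 0, 0, 0, 0.2], [0, 0, 1, 0, 0, 0, 0.2]])

```text
time: 25.7
tool_pos: [0.6036, 0.1862, 0.1877]
tcp_rot: [-3.134, 0.168, -0.014]
wrist_force: [1.0, 0.6, 0.3]
width: 0.799
grip_force: 0.0
```

Request:
servo_tool(series=[[0, 0, 0.4, 0, 0, 0, 0.3], [0, 0, 0.81, 0, 0, 0, 1], [-0.3, -0.03, 0.81, 0, 0, 0, 1], [-0.6, -0.06, 0.81, 0, 0, 0, 1], [-0.9, -0.08, 0.81, 0, 0, 0, 1], [-0.9, -0.08, 0.81, 0, 0, 0, 1]])

```text
time: 26.3
tool_pos: [0.4602, 0.1727, 0.3021]
tcp_rot: [3.137, -0.167, -0.004]
wrist_force: [1.4, -0.3, 0.9]
width: -0.003
grip_force: 0.0
```

Request:
servo_tool(series=[[-0.3, -0.03, 0, 0, 0, 0, 1], [-0.6, -0.06, 0, 0, 0, 0, 1], [-0.73, -0.08, 0, 0, 0, 0, 1], [-0.73, -0.08, 0, 0, 0, 0, 1], [-0.73, -0.08, -0.3, 0, 0, 0, 1], [-0.73, -0.08, -0.6, 0, 0, 0, 1], [-0.73, -0.08, -1, 0, 0, 0, 1], [-0.73, -0.08, -1, 0, 0, 0, 1]])

```text
time: 27.1
tool_pos: [0.3526, 0.1598, 0.1469]
tcp_rot: [3.133, -0.169, -0.014]
wrist_force: [-0.1, -0.3, -1.1]
width: 0.001
grip_force: 0.0
```

```bash
python3 - <<'E'
from h import *
np.set_printoptions(precision=4,suppress=True)
s=bot.read_state();print(s['tool_pos'],s['tcp_rot'],s['wrist_force'])
t=snap('top','t10')
for r in bot.mark_of('cover_a','top'): print('top',round(r['score'],2),r['at'][1]*640,r['at'][0]*480,at_z('top',r['at'],.006))
cv2.imwrite('pics/m10.png',cv2.resize(t[160:265,170:310,::-1],(720,540),interpolation=cv2.INTER_CUBIC))
E
```

```text
[0.3526 0.1598 0.1469] [ 3.1328 -0.1686 -0.0143] [-0.1474 -0.3138 -1.1018]
top 0.93 246.976 298.176 [0.2979 0.2124 0.006 ]
top 0.57 218.81599999999997 211.488 [0.6178 0.3177 0.006 ]
top 0.57 477.824 278.208 [ 0.3507 -0.6153  0.006 ]
top 0.26 236.8 219.504 [0.5861 0.2513 0.006 ]
```

View pics/m10.png

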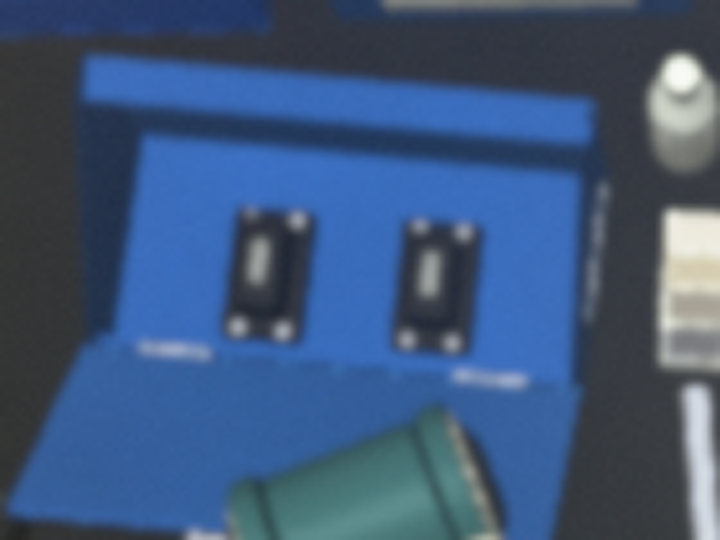

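Both covers stand side by side on the box floor, at crop pixels (268,272) and (435,285). Now I'll push the flap up.

Request:
servo_tool(series=[[0.086, -0.009, -0.087, 0, 0, 0, 1], [0.15, -0.016, -0.07, 0, 0, 0, 1], [0.2, -0.022, -0.033, 0, 0, 0, 1], [0.265, -0.029, 0.047, 0, 0, 0, 1], [0.31, -0.034, 0.083, 0, 0, 0, 1], [0.36, -0.039, 0.12, 0, 0, 0, 1], [0.405, -0.044, 0.153, 0, 0, 0, 1], [0.45, -0.049, 0.187, 0, 0, 0, 1], [0.51, -0.055, 0.213, 0, 0, 0, 1], [0.563, -0.061, 0.24, 0, 0, 0, 1], [0.615, -0.067, 0.263, 0, 0, 0, 1], [0.67, -0.073, 0.287, 0, 0, 0, 1], [0.725, -0.079, 0.3, 0, 0, 0, 1], [0.78, -0.085, 0.313, 0, 0, 0, 1], [0.84, -0.091, 0.327, 0, 0, 0, 1], [0.895, -0.097, 0.34, 0, 0, 0, 1]])

```text
time: 28.8
tool_pos: [0.4908, 0.1465, 0.203]
tcp_rot: [3.137, -0.169, -0.001]
wrist_force: [-1.3, 0.4, -0.5]
width: -0.003
grip_force: 0.3
```

Request:
servo_tool(series=[[0.06, -0.006, 0.013, 0, 0, 0, 1], [0.12, -0.013, 0.013, 0, 0, 0, 1], [0.19, -0.02, 0.013, 0, 0, 0, 1], [0.265, -0.029, 0.013, 0, 0, 0, 1], [0.32, -0.035, 0.013, 0, 0, 0, 1], [0.38, -0.042, 0.013, 0, 0, 0, 1], [0.38, -0.042, 0.013, 0, 0, 0, 1], [0.2, -0.02, 0.3, 0, 0, 0, 1], [0, 0, 0.6, 0, 0, 0, 1], [0, 0, 0.6, 0, 0, 0, 1], [0, 0, 0.6, 0, 0, 0, 1], [0, 0, 0.6, 0, 0, 0, 1], [0, 0, 0.6, 0, 0, 0, 1], [0, 0, 0.6, 0, 0, 0, 1], [0, 0, 0.6, 0, 0, 0, 1], [0, 0, 0.6, 0, 0, 0, 1], [0, 0, 0.6, 0, 0, 0, 1], [0, 0, 0.6, 0, 0, 0, 1], [0, 0, 0.6, 0, 0, 0, 1]])

```text
time: 30.7
tool_pos: [0.4902, 0.1468, 0.2933]
tcp_rot: [-3.137, 0.169, -0.0]
wrist_force: [0.2, -0.5, -0.3]
width: 0.0
grip_force: 0.0
```

```bash
python3 - <<'E'
from h import *
s=bot.read_state();print(s['tool_pos'],s['wrist_force'])
im=snap('scene','s11');cv2.imwrite('pics/s11c.png',cv2.resize(im[150:350,280:500,::-1],(660,600)))
E
```

```text
[0.49020733 0.14676763 0.29331179] [ 0.15136913 -0.47052087 -0.29237637]
```

View pics/s11c.png

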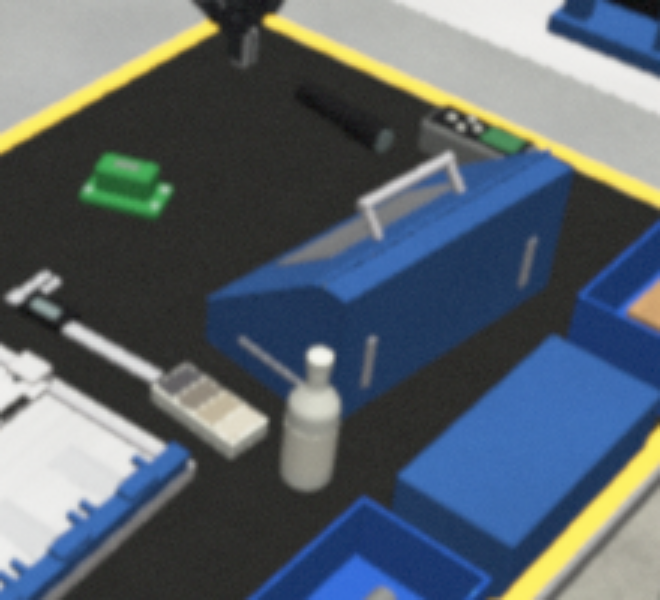

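Request:
servo_tool(series=[[0.94, 0.64, 0, 0, 0, 0, 1], [0.94, 0.64, 0, 0, 0, 0, 1], [0.94, 0.64, 0, 0, 0, 0, 1], [0.94, 0.64, 0, 0, 0, 0, 1], [0.94, 0.64, -0.3, 0, 0, 0, 1], [0.94, 0.64, -0.5, 0, 0, 0, 1], [0.94, 0.64, -0.6, 0, 0, 0, 1], [0.94, 0.64, -0.65, 0, 0, 0, 1], [0.94, 0.64, -0.69, 0, 0, 0, 1], [0.94, 0.64, -0.72, 0, 0, 0, 1], [0.94, 0.64, -0.735, 0, 0, 0, 1], [0.94, 0.64, -0.735, 0, 0, 0, 1]])

```text
time: 31.95
tool_pos: [0.6316, 0.2429, 0.184]
tcp_rot: [-3.136, 0.169, -0.002]
wrist_force: [-0.9, 0.3, 0.1]
width: -0.001
grip_force: 0.0
```

Request:
servo_tool(series=[[0, 0, -0.015, 0, 0, 0, 1], [0, 0, -0.03, 0, 0, 0, 1], [0, 0, -0.045, 0, 0, 0, 1], [0, 0, -0.045, 0, 0, 0, 1]])

```text
time: 32.35
tool_pos: [0.632, 0.2431, 0.1806]
tcp_rot: [-3.136, 0.168, -0.005]
wrist_force: [-5.0, -2.2, 13.5]
width: 0.001
grip_force: 7.0
```

Contact came at 0.1806 m, which is the handle top with the flap shut. I'll retreat and do a final check.

Request:
servo_tool(series=[[0, 0, 0.1, 0, 0, 0, 1], [0, 0, 0.5, 0, 0, 0, 1], [-0.3, 0, 1, 0, 0, 0, 1], [-0.9, 0, 1, 0, 0, 0, 1], [-0.9, 0, 1, 0, 0, 0, 1], [-0.9, 0, 1, 0, 0, 0, 1], [-0.9, 0, 1, 0, 0, 0, 1], [-0.9, 0, 1, 0, 0, 0, 1]])

```text
time: 33.15
tool_pos: [0.4965, 0.2429, 0.327]
tcp_rot: [-3.136, 0.168, -0.003]
wrist_force: [-0.7, 0.1, -0.8]
width: 0.001
grip_force: 0.0
```

```bash
python3 - <<'E'
from h import *
a=cv2.imread('pics/scene0.png').astype(float);s=snap('scene','s12')[...,::-1].astype(float)
d=np.abs(a-s).max(2)
print('box diff',(d[195:300,340:480]>60).sum())
h=bot.mark_of('flap_handle','scene');print([(round(r['score'],2),r['at'][1]*640,r['at'][0]*480) for r in h[:2]])
F=np.array([.577,-.2385,0]);c,q=np.cos(.056),np.sin(.056)
for r in bot.mark_of('pawl_handle','scene')[:1]:
    p=at_z('scene',r['at'],.066)-F;print(r['score'],'pawl handle fixture x',c*p[0]+q*p[1])
print(bot.finish_job())
E
```

```text
box diff 0
[(0.59, 418.11199999999997, 210.816)]
0.77 pawl handle fixture x -0.20117993842686716
the job is handed in; nothing more can be done
None
```

The job is handed in at about 33 s of the 208 s: both covers that were present stand side by side on the box floor, the flap is shut, and the clamp bar is still back; no verdict was returned.

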